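# Load the slide carrier under the scanner's leaf spring

### The job

On the slide scanner's dock, press the flat carrier plate down hard with the fingertips on its finger pad so that it sinks on its sprung bed, and, keeping it pressed, slide it under the crossbar and the leaf spring until its nose is fully home against the scanner body; then let go and leave it there. Do not lift the carrier out of its channel, and leave the other things on the table where they are.

Things in the scene. Friction and masses are not known exactly. Their poses are not given: they have to be found in the camera images.
- dock: Slide scanner's dock, fixed: grey base 260 x 110 x 12 mm with a straight channel along its x. Origin mid-channel on the table; +x = loading direction, z up. White rails (tops 34 mm above the table) from x = -120 to 90 mm leave a 79 mm wide channel; a sill closes its rear at x = -114 mm (top 28 mm). The floor is a sprung bed. The white scanner body, x = 85 to 140 mm, 48 mm high, is the end stop.
- carrier: Loose aluminium plate, 120 (x) x 76 x 10 mm, about 0.2 kg, lying in the channel on the sprung bed, nose (+x end) to the scanner body; slides easily (friction about 0.2). Origin: centre of its underside, at first 26 mm above the table. Home is x = 25 mm in the dock's frame (travel 67 to 77 mm); let go there, it springs up about 3 mm against the crossbar and is held.
- carrier_pad (a point): Middle of the finger pad, a flat black area level with the carrier's top: 37 mm behind the carrier's origin, 10 mm above its underside; 34 mm long, 60 mm wide. Just ahead of it a ridge, 6 mm long, 60 mm wide, 5 mm high (x = -20 to -14 mm of the carrier), gives the fingertips something to push against.
- carrier_nose (a point): Middle of the carrier's nose (front, +x) edge, at its underside, 60 mm ahead of its origin; at the start 6 to 16 mm short of the crossbar.
- dock_stop (a point): Point on the end stop's face (scanner body) in the middle of the channel, 26 mm above the table; the carrier's nose comes to this face.
- bar_mid (a point): Middle of the underside of the steel crossbar over the channel, 32.5 mm above the table. The bar is 10 mm wide (x = 24 to 34 mm of the dock), its top 46 mm high, bolt heads 49 mm. The carrier's top starts at 36 mm, so its nose butts against the bar unless pressed down by more than 3.5 mm.
- bed (a joint): Travel of the sprung bed (the channel's floor) straight down, in m: 0 = up, 0.006 = bottomed on the base. Pressing on the carrier, it takes about 6 N to start it, 11 N at 3.5 mm and 15 N to bottom it; it stays level. The plate passes the crossbar when this is above about 0.0040.
- leaf (a joint): Swing of the leaf spring, in rad: 0 = hanging, growing as it is lifted (0.6 at most). A bare steel strip, 45 x 36 mm and 1.6 mm thick, hinged on the far side of the crossbar and sloping down in the loading direction to a curled tip; the carrier's nose slides in under it and lifts it to about 0.1. It presses on the plate with about 3 to 4 N and drags on it with 1 to 3 N.
- leaf_tip (a point): Underside of the leaf spring's curled tip, 42 mm beyond its hinge (x about 76 mm in the dock's frame) and about 26 mm above the table when hanging.
- dish_a: Bystander: closed petri dish with clear walls, white on top, 92 mm across, 16 mm high. Origin at the centre of its underside.
- dish_b: Bystander: another such petri dish, 92 mm across, 16 mm high. Origin at the centre of its underside.
- tape: Bystander: roll of masking tape lying flat, 100 mm across, 24 mm high. Origin at the centre of its underside.
- swabs: Bystander: small brown box, 55 x 85 x 40 mm high. Origin at the centre of its underside.
- marker: Bystander: black marker pen lying beside the dock, 135 mm long (its x), 12 mm thick. Origin under its middle.
- dropper: Bystander: amber dropper bottle, 34 mm across, 65 mm high. Origin at the centre of its underside.
- eraser: Bystander: black eraser, 22 x 45 x 13 mm. Origin at the centre of its underside.
Not all that is in view belongs to the job. Leave any green or orange look-alike of the carrier alone.

How it is judged:
By the outcome, as a careful person would: the job done as asked, in the order asked, and still so for the second after the job is handed in, with the robot touching nothing.
It also fails if it takes over 45 s, if anything falls off the work surface, if the arm or the gripper's body presses on something with over 40 N, if the wrist force passes 120 N, or if a joint passes its speed limit or range.

### The arm

A 6-joint arm with a two-finger parallel gripper is mounted at the origin on the work surface. World frame = base frame: x ahead of the robot, y to its left, z up, the work surface at z = 0. Lengths are in m, angles in rad, forces in N, time in s.
With the tool pointing down it reaches from about 0.15 to 0.775 m from the base axis. Payload 6.1 kg.
Tool frame: the origin (TCP) lies on the mounting face of the last link; the fingertips stand 173 mm ahead of it and the grasp point (between the pads) lies 155 mm ahead of it; z points along the fingers, x is the direction in which the jaws open and shut, and the axes are right-handed (so a half turn about z gives the same grasp; the last joint's range is limited). The gripper opens to 85 mm and grips with 20 to 120 N. Pads are 22 mm wide; open, the fingers measure 114 mm over their backs; the gripper's body (76 mm by 85 mm) begins 54 mm behind the grasp point. The pads swing forward as they close: fully open they stand 13 mm farther back than shut.
Start: joints at [1.183, 0.126, -0.04, 1.405, 0, 1.571], TCP at [0.199, 0.486, 0.405] pointing down, gripper open.
Joint ranges: [-2.72, 2.72], [-0.95, 1.95], [-1.27, 1.35], [-1.78, 2.02], [-1.46, 1.47], [-3.14, 3.14]. Speed limits (rad/s): [2.39, 2.39, 3.01, 3.14, 3.14, 3.14].

### API

Orientations are given as [roll, pitch, yaw] about the fixed x, y, z axes, in that order (R = Rz(yaw) Ry(pitch) Rx(roll)).
In Python, from plant import ctrl gives the robot as it stands. The module is installed in compiled form; this text tells all that it offers.
- The arm moves only by the tool step_arm, never from a script. Its argument "motion" is a list of rows, each an object with "claw": the finger opening in m, from 0 to 0.0854; "linear": the shift along the tool's x, y, z in m, a list of three; "spin": the turn about the tool's z in degrees. In form: [{"claw": claw, "linear": [x, y, z], "spin": spin}, ...]. A call has 1 to 5 rows; each row shifts and turns the commanded pose from where the row before left it, along the tool's axes as they then stand; what a row does not reach is not made up. A row lasts 1/12 s, in which the tool goes at most 41.7 mm and 7.16 degrees, less where a joint would pass 70% of its speed; a pose out of reach is approached as far as the arm can. A call is refused whole if a number of a shift passes 0.0417 or a number of a turn 7.16, either way. A call with a gripper value outside its range is refused whole. The fingers move at their own pace and stop on an object; "newtons" is the grip in N (left out, the last holds). Time passes only in rows, so rows that do not move let the fingers close. It gives the time, the measured TCP pose, the force and the opening at its end, in the units of the state.
- ctrl.state(): the state, without advancing time (a new reading comes with each control period).
- ctrl.capture(name): name is "side" or "top"; returns a dict with "img" (384x512x3 uint8, blue, green, red), "z_map" (384x512 float32, m along the optical axis (not along the pixel's ray), 0 where there is no reading), "intrinsics" (3x3 intrinsics, pixels), "k1" (the pictures are not rectified: a ray, as slopes to the right and down, at radius r is drawn at 1 + k1 r^2 times it, then the intrinsics apply), "R" (3x3) and "t" (3): a world point X has camera coordinates R X + t. Camera axes: x right, y down, z forward; pixel columns grow to the right and rows downward; lengths in m; the calibration is good to about 2 mm. A picture is of the moment at which its call begins.
- ctrl.finish_job(): hands the job in, once; it reports no verdict.
Trained networks look in a picture, given as the dict that the camera call returned (one of the last four; its "shot" number tells which), for a name from the list of things; names that differ only in an ending like _2 or _b are one class to them, and where a whole thing is asked for, a point or a joint stands for the part that bears it (a point fixed in the world has none). Each returns a list of dicts, best first, with "confidence" (0 to 1); they miss things now and then, are a little off and sometimes report something else, mostly with a low value. They report only what shows in the picture. A call takes as long as a camera call. They do not tell look-alikes from the thing itself.
- ctrl.outline_of(name, picture): "mask" (384x512 bool, what is visible of it) and "centre" ([column, row] in pixels, amid what is visible of it).
The state is a dict: "clock": time; "joint_pos": joint angles; "dq": joint speeds; "joint_efforts": joint torques, N m; "tool_pos": TCP position; "ee_rot": TCP orientation; "force": force on the tool from outside, world axes, zero at the start; "wrist_torque": the same for the moment, N m; "opening": finger opening in m.
Only numpy, scipy, OpenCV 4.12 (cv2) and the standard library are available. Lean on these libraries where they do the work, as an engineer would, in place of code of your own. Each camera call takes 0.05 s, during which the arm holds its last target. There are 200 camera calls.

## Working session

There is one attempt and no reset: what is moved stays moved. The work goes in short steps, Python scripts to look and compute and a tool call to move; the robot and the scene stay as the last step left them, time stands still between calls to the robot, and variables do not carry over. Pictures are saved under pics/ and viewed, about 8 in all and at most 12, crops included, and the job is handed in when it is done.

Besides the shell and the picture viewer there is one more tool, called after "Call:" by a JSON object that holds its "op" and its "data". step_arm: Moves the arm, as the interface text tells. Its arguments: {"type":"object","properties":{"motion":{"type":"array"},"newtons":{"type":"number"}},"required":["motion"]}

```bash
mkdir -p pics; cat > h.py <<'E'
import numpy as np, cv2
from plant import ctrl
def ray2w(c,u,v,z):
    K=c["intrinsics"];k1=c["k1"];d=np.array([(u-K[0,2])/K[0,0],(v-K[1,2])/K[1,1]]);s=d.copy()
    for _ in range(20): s=d/(1+k1*(s@s))
    return c["R"].T@(np.array([s[0]*z,s[1]*z,z])-c["t"])
def onplane(c,u,v,h):
    a=ray2w(c,u,v,0.0);b=ray2w(c,u,v,1.0);return a+(b-a)*(h-a[2])/(b[2]-a[2])
def proj(c,X):
    p=c["R"]@np.asarray(X)+c["t"];s=p[:2]/p[2];s=s*(1+c["k1"]*(s@s));K=c["intrinsics"]
    return np.array([K[0,0]*s[0]+K[0,2],K[1,1]*s[1]+K[1,2]])
E
python3 - <<'E'
from h import *
np.set_printoptions(precision=4,suppress=True)
s=ctrl.state();print(s["clock"],s["tool_pos"],s["ee_rot"],s["opening"])
for n in["side","top"]:
    c=ctrl.capture(n);cv2.imwrite(f"pics/{n}0.png",c["img"]);print(n,-c["R"].T@c["t"],c["R"][2],c["k1"])
    for m in["dock","carrier","carrier_pad","dock_stop","bar_mid","leaf"]:
        try:
            for o in ctrl.outline_of(m,c)[:3]:
                u,v=o["centre"];z=c["z_map"][int(v),int(u)]
                print(m,round(o["confidence"],2),u,v,o["mask"].sum(),ray2w(c,u,v,z))
        except Exception as e: print(m,e)
E
```

```text
0.0 [0.1985 0.4859 0.4039] [3.1416 0.0016 1.1829] 0.0853542546291911
side [0.3745 0.4481 0.6348] [ 0.209  -0.5977 -0.774 ] -0.09715016524024482
dock 0.7 242.5 181.1 4031 [ 0.5772 -0.0115  0.0456]
dock 0.32 243.3 183.1 350 [ 0.5736 -0.0071  0.0453]
carrier 0.84 278.4 194.5 1674 [ 0.4953 -0.0106  0.0356]
carrier 0.76 328.9 326.6 3013 [0.3279 0.2176 0.0102]
carrier 0.72 239.6 111.2 928 [ 0.6888 -0.269   0.011 ]
carrier_pad 0.83 239.2 114.0 903 [ 0.6845 -0.2557  0.0125]
carrier_pad 0.79 278.4 197.7 1746 [ 0.4926 -0.0023  0.0357]
carrier_pad 0.73 324.7 327.9 3045 [0.3344 0.2229 0.0121]
dock_stop 0.75 241.5 180.5 3970 [ 0.579  -0.0105  0.048 ]
dock_stop 0.74 237.7 174.8 195 [ 0.5978 -0.0337  0.0344]
bar_mid 0.59 239.3 180.1 3917 [ 0.5912 -0.026   0.0274]
leaf 0.55 237.0 172.9 182 [ 0.6014 -0.0384  0.0345]
leaf 0.43 309.6 249.9 249 [0.3993 0.083  0.0124]
top [0.3922 0.001  0.7068] [ 0.2325 -0.0211 -0.9724] -0.08297912311544005
dock 0.61 265.7 176.4 4804 [ 0.5847 -0.0321  0.0403]
carrier 0.96 257.7 222.8 2379 [ 0.4936 -0.0074  0.0365]
carrier 0.85 147.1 317.1 2505 [0.3332 0.223  0.0109]
carrier 0.7 368.7 128.5 1783 [ 0.6808 -0.2688  0.0112]
carrier_pad 0.72 261.7 222.0 2288 [ 0.4945 -0.0153  0.0361]
carrier_pad 0.72 149.4 318.2 2523 [0.3307 0.219  0.0096]
dock_stop 0.63 269.6 176.4 4744 [ 0.5844 -0.0399  0.039 ]
bar_mid 0.62 269.4 173.0 4447 [ 0.5921 -0.0404  0.0369]
bar_mid 0.53 189.3 226.0 1615 [0.5027 0.1297 0.0176]
bar_mid 0.33 268.5 174.1 339 [ 0.5895 -0.0382  0.0384]
leaf 0.89 269.5 171.4 309 [ 0.5956 -0.0409  0.0365]
leaf 0.4 255.5 223.1 2404 [ 0.4935 -0.0031  0.0358]
```

```bash
python3 - <<'E'
import cv2
a=cv2.imread("pics/top0.png")[90:290,150:380];cv2.imwrite("pics/topc.png",cv2.resize(a,None,fx=3,fy=3,interpolation=cv2.INTER_CUBIC)[:600,:690])
E
```

```text
(no output)
```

View pics/topc.png

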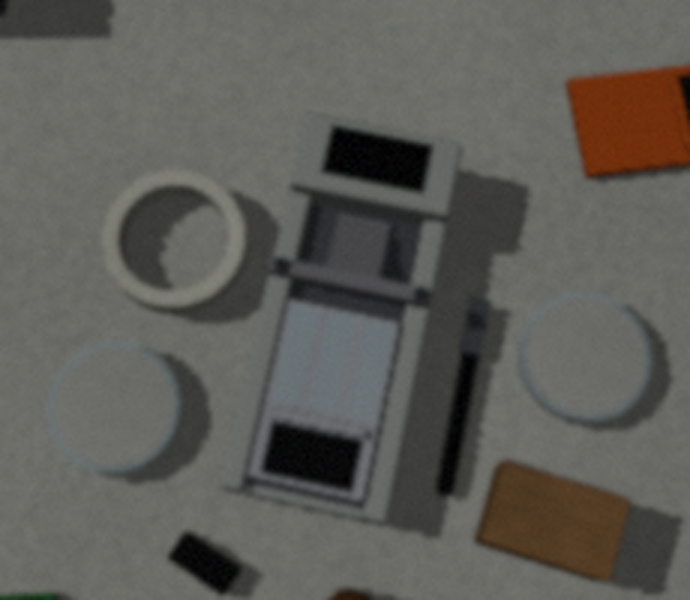

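View pics/side0.png

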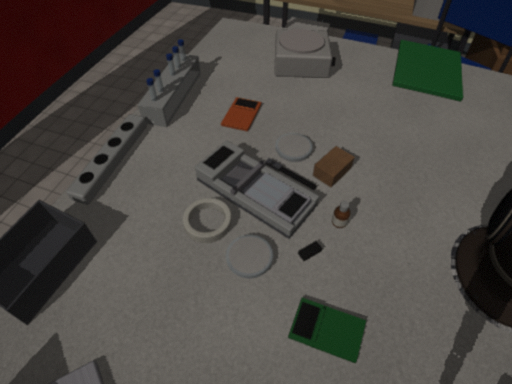

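The top crop shows the silver carrier in the dock, with its pad at full-image px ~(253,242). The crossbar runs from (244,179) to (291,189), the scanner body is at ~(276,143), and loading runs up the image. The green and orange plates are look-alikes. Next I'll measure the axes.

```bash
cat > m.py <<'E'
from h import *
np.set_printoptions(precision=4,suppress=True)
def measure(tag):
    c=ctrl.capture("top");cv2.imwrite(f"pics/{tag}.png",c["img"])
    o=[o for o in ctrl.outline_of("carrier",c) if abs(o["centre"][0]-262)<35 and abs(o["centre"][1]-210)<50][0]
    ys,xs=np.nonzero(o["mask"]);P=np.array([onplane(c,u,v,.036)[:2] for u,v in zip(xs,ys)])
    print("carrier rect",cv2.minAreaRect((P*1000).astype(np.float32)))
    g=c["img"].max(2);m=np.zeros_like(g)
    l,n,st,ce=cv2.connectedComponentsWithStats(((g<25)).astype(np.uint8))[0:4]
    for i in range(1,l):
        if st[i,4]>100 and 200<ce[i,0]<330 and 100<ce[i,1]<280:
            ys,xs=np.nonzero(n==i);h=.036 if ce[i,1]>200 else .048
            P=np.array([onplane(c,u,v,h)[:2] for u,v in zip(xs,ys)])*1000
            print("black",ce[i],st[i,4],cv2.minAreaRect(P.astype(np.float32)),P.mean(0))
    return c
E
python3 - <<'E'
from m import *
c=measure("t1")
px=lambda a,b:(150+a/3,90+b/3)
for n,a,b,h in[("boltL",281,267,.049),("boltR",422,296,.049),("railL rear",226,488,.034),("railR rear",383,520,.012),("bodyL",294,186,.048),("bodyR",446,213,.048),("noseL",290,303,.036),("noseR",402,322,.036),("rearL",250,480,.036),("rearR",363,498,.036)]:
    print(n,onplane(c,*px(a,b),h))
E
```

```text
carrier rect ((493.3620300292969, -6.728424072265625), (74.77622985839844, 119.87691497802734), 72.3756103515625)
black [275.3655 142.5112] 446 ((651.9549560546875, -58.192115783691406), (64.46869659423828, 30.264732360839844), 72.49728393554688) [651.993  -58.3314]
black [301.9412 230.7285] 221 ((470.35235595703125, -91.7420883178711), (9.356780052185059, 92.00991821289062), 72.34159851074219) [470.2309 -91.6501]
black [253.6123 241.6501] 423 ((458.043701171875, 4.0519866943359375), (54.43911361694336, 28.79824447631836), 72.62324523925781) [457.9003   3.8952]
black [218.0606 277.2929] 198 ((397.0182800292969, 77.22620391845703), (39.58606719970703, 17.460813522338867), 51.91753005981445) [396.9992  77.0409]
boltL [0.581  0.0121 0.049 ]
boltR [ 0.5527 -0.0779  0.049 ]
railL rear [0.442 0.06  0.034]
railR rear [ 0.4132 -0.0394  0.012 ]
bodyL [ 0.6368 -0.0013  0.048 ]
bodyR [ 0.6083 -0.1006  0.048 ]
noseL [0.5594 0.0085 0.036 ]
noseR [ 0.5395 -0.0642  0.036 ]
rearL [0.4456 0.0441 0.036 ]
rearR [ 0.4274 -0.0267  0.036 ]
```

Call:
{"op": "step_arm", "data": {"motion": [{"claw": 0, "linear": [0, 0, 0], "spin": -4.72}, {"claw": 0, "linear": [-0.0254, 0.0262, 0], "spin": 0}, {"claw": 0, "linear": [-0.0254, 0.0262, 0], "spin": 0}, {"claw": 0, "linear": [-0.0254, 0.0262, 0], "spin": 0}, {"claw": 0, "linear": [-0.0254, 0.0262, 0], "spin": 0}], "newtons": 40}}

```text
clock: 1.22
tool_pos: [0.2682, 0.3563, 0.4046]
ee_rot: [3.141, -0.0, 1.267]
force: [1.0, 0.8, 0.7]
opening: 0.0257
```

Call:
{"op": "step_arm", "data": {"motion": [{"claw": 0, "linear": [-0.0254, 0.0262, 0], "spin": 0}, {"claw": 0, "linear": [-0.0254, 0.0262, 0], "spin": 0}, {"claw": 0, "linear": [-0.0254, 0.0262, 0], "spin": 0}, {"claw": 0, "linear": [-0.0254, 0.0262, 0], "spin": 0}, {"claw": 0, "linear": [-0.0254, 0.0262, 0], "spin": 0}]}}

```text
clock: 1.63
tool_pos: [0.355, 0.1954, 0.405]
ee_rot: [3.141, -0.001, 1.266]
force: [0.7, 0.8, 0.4]
opening: 0.0
```

Call:
{"op": "step_arm", "data": {"motion": [{"claw": 0, "linear": [-0.0254, 0.0262, 0], "spin": 0}, {"claw": 0, "linear": [-0.0254, 0.0262, 0], "spin": 0}, {"claw": 0, "linear": [-0.0254, 0.0262, 0], "spin": 0}, {"claw": 0, "linear": [-0.0254, 0.0262, 0], "spin": 0}, {"claw": 0, "linear": [0, 0, 0], "spin": 0}]}}

```text
clock: 2.05
tool_pos: [0.4261, 0.0644, 0.4046]
ee_rot: [3.14, 0.001, 1.259]
force: [0.4, 0.1, -0.1]
opening: -0.0004
```

Call:
{"op": "step_arm", "data": {"motion": [{"claw": 0, "linear": [-0.024, 0.0248, 0], "spin": 0}, {"claw": 0, "linear": [-0.024, 0.0248, 0], "spin": 0}, {"claw": 0, "linear": [0, 0, 0.035], "spin": 0}, {"claw": 0, "linear": [0, 0, 0.035], "spin": 0}, {"claw": 0, "linear": [0, 0, 0.035], "spin": 0}]}}

```text
clock: 2.47
tool_pos: [0.4572, 0.0074, 0.2989]
ee_rot: [3.14, -0.001, 1.264]
force: [-0.5, 0.2, -0.6]
opening: -0.0001
```

Call:
{"op": "step_arm", "data": {"motion": [{"claw": 0, "linear": [0, 0, 0.035], "spin": 0}, {"claw": 0, "linear": [0, 0, 0.03], "spin": 0}, {"claw": 0, "linear": [0, 0, 0], "spin": 0}, {"claw": 0, "linear": [0, 0, 0], "spin": 0}]}}

```text
clock: 2.8
tool_pos: [0.4562, 0.0081, 0.234]
ee_rot: [-3.138, 0.001, 1.266]
force: [0.1, 0.1, 0.3]
opening: 0.0002
```

```bash
python3 - <<'E'
from m import *
s=ctrl.state();print(s["clock"],s["tool_pos"],s["ee_rot"],s["force"])
a,b=ctrl.capture("side")["img"],ctrl.capture("top")["img"]
f=lambda i:cv2.resize(i,None,fx=3,fy=3,interpolation=cv2.INTER_CUBIC)
cv2.imwrite("pics/c2.png",np.hstack([f(a[120:250,190:320]),f(b[130:260,200:330])]))
E
```

```text
2.8 [0.4562 0.0081 0.234 ] [-3.1384  0.001   1.2656] [0.1431 0.1075 0.3122]
```

View pics/c2.png

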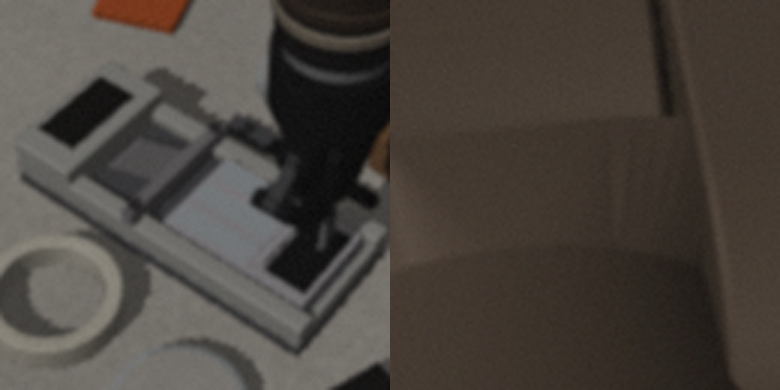

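Viewed: on the left (side camera), the shut fingers stand over the rear part of the carrier's pad, at about (320,240) in the crop. The arm hides the top view.

Call:
{"op": "step_arm", "data": {"motion": [{"claw": 0, "linear": [-0.003, 0.003, 0.01], "spin": 0}, {"claw": 0, "linear": [0, 0, 0.01], "spin": 0}, {"claw": 0, "linear": [0, 0, 0.003], "spin": 0}, {"claw": 0, "linear": [0, 0, 0.002], "spin": 0}, {"claw": 0, "linear": [0, 0, 0], "spin": 0}]}}

```text
clock: 3.32
tool_pos: [0.4588, 0.0042, 0.2096]
ee_rot: [-3.141, 0.0, 1.265]
force: [0.2, 0.6, -0.2]
opening: 0.0001
```

Call:
{"op": "step_arm", "data": {"motion": [{"claw": 0, "linear": [0, 0, 0.002], "spin": 0}, {"claw": 0, "linear": [0, 0, 0.002], "spin": 0}, {"claw": 0, "linear": [0, 0, 0], "spin": 0}]}}

```text
clock: 3.57
tool_pos: [0.4592, 0.0043, 0.2066]
ee_rot: [3.14, -0.0, 1.265]
force: [-4.2, 0.3, 9.3]
opening: -0.0
```

Call:
{"op": "step_arm", "data": {"motion": [{"claw": 0, "linear": [0, 0, 0.002], "spin": 0}, {"claw": 0, "linear": [0, 0, 0.002], "spin": 0}, {"claw": 0, "linear": [0, 0, 0], "spin": 0}]}}

```text
clock: 3.82
tool_pos: [0.4594, 0.0043, 0.2035]
ee_rot: [3.139, -0.001, 1.265]
force: [-3.2, -1.0, 14.3]
opening: 0.0001
```

Call:
{"op": "step_arm", "data": {"motion": [{"claw": 0, "linear": [0, 0, 0.002], "spin": 0}, {"claw": 0, "linear": [0, 0, 0], "spin": 0}]}}

```text
clock: 3.98
tool_pos: [0.46, 0.0043, 0.2031]
ee_rot: [3.137, -0.002, 1.265]
force: [-5.9, 0.3, 25.2]
opening: -0.0001
```

Call:
{"op": "step_arm", "data": {"motion": [{"claw": 0, "linear": [0, 0.004, 0], "spin": 0}, {"claw": 0, "linear": [0, 0.004, 0], "spin": 0}, {"claw": 0, "linear": [0, 0.004, 0], "spin": 0}, {"claw": 0, "linear": [0, 0, 0], "spin": 0}]}}

```text
clock: 4.32
tool_pos: [0.4722, 0.0007, 0.2032]
ee_rot: [3.136, -0.003, 1.265]
force: [-3.6, 0.9, 22.0]
opening: 0.0002
```

Call:
{"op": "step_arm", "data": {"motion": [{"claw": 0, "linear": [0, 0.004, 0], "spin": 0}, {"claw": 0, "linear": [0, 0.004, 0], "spin": 0}, {"claw": 0, "linear": [0, 0.004, 0], "spin": 0}, {"claw": 0, "linear": [0, 0, 0], "spin": 0}]}}

```text
clock: 4.65
tool_pos: [0.4836, -0.0029, 0.2033]
ee_rot: [3.136, -0.003, 1.266]
force: [-3.3, 0.9, 22.1]
opening: 0.0003
```

```bash
python3 - <<'E'
from m import *
s=ctrl.state();print(s["clock"],s["tool_pos"],s["ee_rot"],s["force"])
a=ctrl.capture("side")["img"]
cv2.imwrite("pics/c3.png",cv2.resize(a[120:250,190:320],None,fx=4,fy=4,interpolation=cv2.INTER_CUBIC))
E
```

```text
4.65 [ 0.4836 -0.0029  0.2033] [ 3.1358 -0.0026  1.2656] [-3.3402  0.9134 22.1135]
```

View pics/c3.png

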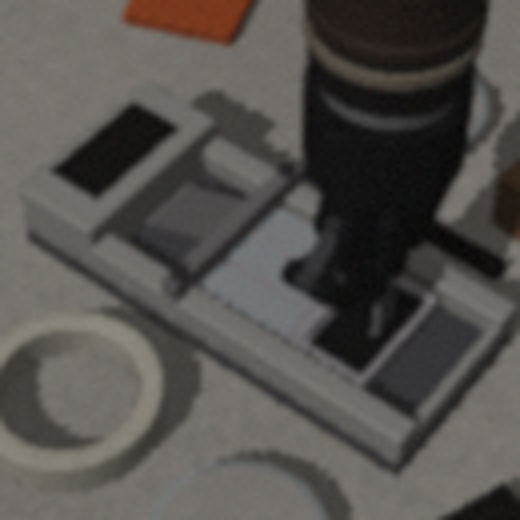

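The carrier moves with the fingers: the bed shows behind it at crop (430,360), and its nose is going in under the bar at (240,230). I'll continue.

Call:
{"op": "step_arm", "data": {"motion": [{"claw": 0, "linear": [0, 0.004, 0], "spin": 0}, {"claw": 0, "linear": [0, 0.004, 0], "spin": 0}, {"claw": 0, "linear": [0, 0.004, 0], "spin": 0}, {"claw": 0, "linear": [0, 0.004, 0], "spin": 0}, {"claw": 0, "linear": [0, 0, 0], "spin": 0}]}}

```text
clock: 5.12
tool_pos: [0.4989, -0.0077, 0.2033]
ee_rot: [3.136, -0.003, 1.265]
force: [-2.8, 1.9, 22.0]
opening: -0.0003
```

Call:
{"op": "step_arm", "data": {"motion": [{"claw": 0, "linear": [0, 0.004, 0], "spin": 0}, {"claw": 0, "linear": [0, 0.004, 0], "spin": 0}, {"claw": 0, "linear": [0, 0.004, 0], "spin": 0}, {"claw": 0, "linear": [0, 0.004, 0], "spin": 0}, {"claw": 0, "linear": [0, 0, 0], "spin": 0}]}}

```text
clock: 5.53
tool_pos: [0.5139, -0.0125, 0.2034]
ee_rot: [3.136, -0.002, 1.266]
force: [-3.7, 1.1, 22.5]
opening: 0.0
```

Call:
{"op": "step_arm", "data": {"motion": [{"claw": 0, "linear": [0, 0.003, 0], "spin": 0}, {"claw": 0, "linear": [0, 0.003, 0], "spin": 0}, {"claw": 0, "linear": [0, 0.003, 0], "spin": 0}, {"claw": 0, "linear": [0, 0, 0], "spin": 0}]}}

```text
clock: 5.87
tool_pos: [0.5217, -0.015, 0.2033]
ee_rot: [3.138, -0.003, 1.266]
force: [-7.6, 2.9, 25.7]
opening: 0.0002
```

Call:
{"op": "step_arm", "data": {"motion": [{"claw": 0, "linear": [0, 0.002, 0], "spin": 0}, {"claw": 0, "linear": [0, 0.002, 0], "spin": 0}, {"claw": 0, "linear": [0, 0, 0], "spin": 0}]}}

```text
clock: 6.12
tool_pos: [0.5255, -0.0162, 0.2033]
ee_rot: [3.138, -0.002, 1.266]
force: [-7.7, 2.7, 24.7]
opening: -0.0
```

Call:
{"op": "step_arm", "data": {"motion": [{"claw": 0, "linear": [0, 0.002, 0], "spin": 0}, {"claw": 0, "linear": [0, 0.001, 0], "spin": 0}, {"claw": 0, "linear": [0, 0, 0], "spin": 0}]}}

```text
clock: 6.37
tool_pos: [0.5283, -0.0171, 0.2033]
ee_rot: [3.138, -0.002, 1.266]
force: [-6.6, 2.0, 24.7]
opening: 0.0001
```

Call:
{"op": "step_arm", "data": {"motion": [{"claw": 0, "linear": [0, 0.002, 0], "spin": 0}, {"claw": 0, "linear": [0, 0, 0], "spin": 0}]}}

```text
clock: 6.53
tool_pos: [0.5301, -0.0177, 0.2033]
ee_rot: [3.138, -0.002, 1.266]
force: [-8.2, 2.4, 24.6]
opening: 0.0002
```

Call:
{"op": "step_arm", "data": {"motion": [{"claw": 0, "linear": [0, 0.002, 0], "spin": 0}, {"claw": 0, "linear": [0, 0, 0], "spin": 0}]}}

```text
clock: 6.7
tool_pos: [0.5319, -0.0183, 0.2033]
ee_rot: [3.138, -0.002, 1.266]
force: [-7.1, 2.3, 25.0]
opening: 0.0004
```

```bash
python3 - <<'E'
from m import *
s=ctrl.state();print(s["clock"],s["tool_pos"],s["force"])
a=ctrl.capture("side")["img"]
cv2.imwrite("pics/c4.png",cv2.resize(a[120:250,190:320],None,fx=4,fy=4,interpolation=cv2.INTER_CUBIC))
E
```

```text
6.7 [ 0.5319 -0.0183  0.2033] [-7.11    2.3122 25.048 ]
```

View pics/c4.png

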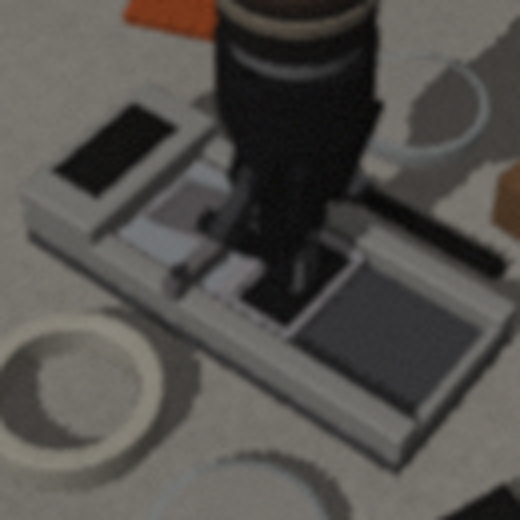

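The carrier is under the bar and leaf, with its nose near the scanner body at about crop (120,235). I'll go on in small steps until contact.

Call:
{"op": "step_arm", "data": {"motion": [{"claw": 0, "linear": [0, 0.0015, 0], "spin": 0}, {"claw": 0, "linear": [0, 0, 0], "spin": 0}]}}

```text
clock: 6.92
tool_pos: [0.5328, -0.0186, 0.2033]
ee_rot: [3.14, -0.003, 1.266]
force: [-10.5, 3.3, 28.8]
opening: 0.0001
```

Call:
{"op": "step_arm", "data": {"motion": [{"claw": 0, "linear": [0, 0.0015, 0], "spin": 0}, {"claw": 0, "linear": [0, 0, 0], "spin": 0}]}}

```text
clock: 7.08
tool_pos: [0.5345, -0.0191, 0.2033]
ee_rot: [3.139, -0.002, 1.266]
force: [-8.4, 3.0, 25.3]
opening: 0.0003
```

Call:
{"op": "step_arm", "data": {"motion": [{"claw": 0, "linear": [0, 0.0015, 0], "spin": 0}, {"claw": 0, "linear": [0, 0, 0], "spin": 0}]}}

```text
clock: 7.25
tool_pos: [0.5361, -0.0196, 0.2033]
ee_rot: [3.138, -0.002, 1.266]
force: [-8.5, 2.7, 25.1]
opening: -0.0001
```

The push force peaked and then held steady. Either the plate is home and the fingertips are slipping forward to the ridge, or it is still sliding. I'll keep going until the force rises firmly.

Call:
{"op": "step_arm", "data": {"motion": [{"claw": 0, "linear": [0, 0.0015, 0], "spin": 0}, {"claw": 0, "linear": [0, 0.0015, 0], "spin": 0}, {"claw": 0, "linear": [0, 0, 0], "spin": 0}]}}

```text
clock: 7.5
tool_pos: [0.5378, -0.0202, 0.2033]
ee_rot: [-3.141, -0.003, 1.266]
force: [-13.8, 4.0, 30.6]
opening: -0.0
```

Call:
{"op": "step_arm", "data": {"motion": [{"claw": 0, "linear": [0, 0.0015, 0], "spin": 0}, {"claw": 0, "linear": [0, 0, 0], "spin": 0}]}}

```text
clock: 7.67
tool_pos: [0.5382, -0.0203, 0.2033]
ee_rot: [-3.139, -0.003, 1.266]
force: [-18.7, 5.3, 35.0]
opening: -0.0001
```

Call:
{"op": "step_arm", "data": {"motion": [{"claw": 0, "linear": [0, 0.0015, 0], "spin": 0}, {"claw": 0, "linear": [0, 0, 0], "spin": 0}]}}

```text
clock: 7.83
tool_pos: [0.5387, -0.0206, 0.2032]
ee_rot: [-3.136, -0.003, 1.266]
force: [-23.6, 7.9, 38.4]
opening: -0.0002
```

Firm stop: the forward force climbs about 5 N per row to 25 N with almost no movement. Now I'll lift straight up.

Call:
{"op": "step_arm", "data": {"motion": [{"claw": 0, "linear": [0, 0, -0.003], "spin": 0}, {"claw": 0, "linear": [0, 0, -0.004], "spin": 0}, {"claw": 0, "linear": [0, 0, -0.006], "spin": 0}, {"claw": 0, "linear": [0, 0, -0.015], "spin": 0}, {"claw": 0, "linear": [0, 0, -0.03], "spin": 0}]}}

```text
clock: 8.25
tool_pos: [0.5403, -0.0217, 0.2553]
ee_rot: [-3.136, 0.002, 1.266]
force: [0.9, -1.5, 0.4]
opening: 0.0002
```

Call:
{"op": "step_arm", "data": {"motion": [{"claw": 0, "linear": [0, 0, -0.035], "spin": 0}, {"claw": 0, "linear": [0, 0, -0.035], "spin": 0}, {"claw": 0, "linear": [0, 0, -0.035], "spin": 0}, {"claw": 0, "linear": [0.028, -0.028, 0], "spin": 0}, {"claw": 0, "linear": [0.028, -0.028, 0], "spin": 0}]}}

```text
clock: 8.67
tool_pos: [0.5059, 0.0481, 0.3655]
ee_rot: [3.136, -0.002, 1.261]
force: [1.3, -0.2, -0.3]
opening: 0.0
```

Call:
{"op": "step_arm", "data": {"motion": [{"claw": 0, "linear": [0.028, -0.028, 0], "spin": 0}, {"claw": 0, "linear": [0.028, -0.028, 0], "spin": 0}, {"claw": 0, "linear": [0.028, -0.028, 0], "spin": 0}, {"claw": 0, "linear": [0.028, -0.028, 0], "spin": 0}, {"claw": 0, "linear": [0.028, -0.028, 0], "spin": 0}]}}

```text
clock: 9.08
tool_pos: [0.4123, 0.2255, 0.3631]
ee_rot: [3.141, -0.001, 1.265]
force: [0.8, 0.2, 0.6]
opening: -0.0001
```

Call:
{"op": "step_arm", "data": {"motion": [{"claw": 0, "linear": [0.028, -0.028, 0], "spin": 0}, {"claw": 0, "linear": [0.028, -0.028, 0], "spin": 0}, {"claw": 0, "linear": [0.028, -0.028, 0], "spin": 0}, {"claw": 0, "linear": [0.028, -0.028, 0], "spin": 0}, {"claw": 0, "linear": [0, 0, 0], "spin": 0}]}}

```text
clock: 9.5
tool_pos: [0.3377, 0.3693, 0.3627]
ee_rot: [-3.14, -0.002, 1.272]
force: [-0.4, 0.8, -0.7]
opening: -0.0003
```

```bash
python3 - <<'E'
from m import *
s=ctrl.state();print(s["clock"],s["tool_pos"],s["force"])
c=measure("t5")
z=c["z_map"];f=lambda i,k:cv2.resize(i,None,fx=k,fy=k,interpolation=cv2.INTER_CUBIC)
# height of plate near the pad's frame
d=np.array([.9537,-.3007])
o=np.array([.5392,-.0242]);nrm=np.array([.3007,.9537])
for x in range(-50,95,5):
    r=[]
    for yy in(-34,-28,28,34):
        w=o+d*x/1000+nrm*yy/1000;u,v=proj(c,[*w,.033]);u,v=int(round(u)),int(round(v));r.append(ray2w(c,u,v,z[v,u])[2]*1000)
    print(x,np.round(r,1))
a=ctrl.capture("side")["img"]
cv2.imwrite("pics/c5.png",np.hstack([f(a[130:230,190:290],4),f(c["img"][125:225,220:320],4)]))
E
```

```text
9.5 [0.3377 0.3693 0.3627] [-0.4255  0.8437 -0.702 ]
carrier rect ((564.322265625, -27.95904541015625), (76.35549926757812, 120.63197326660156), 72.9248275756836)
black [275.4067 142.564 ] 445 ((651.9445190429688, -58.25295639038086), (64.35079956054688, 30.23468780517578), 72.48413848876953) [651.8712 -58.4023]
black [261.2649 204.7818] 385 ((528.9673461914062, -17.636966705322266), (54.35883712768555, 28.382917404174805), 71.87936401367188) [528.7741 -17.7682]
black [301.9324 230.8018] 222 ((470.6360778808594, -91.91458129882812), (9.51335334777832, 90.52767944335938), 72.34159851074219) [470.0863 -91.6141]
black [218.2637 277.3632] 201 ((397.0482482910156, 76.84600830078125), (40.14723205566406, 17.97524070739746), 51.90925979614258) [396.8342  76.6668]
-50 [24.2 21.4 25.6 24. ]
-45 [22.8 23.1 21.6 22.2]
-40 [21.5 23.  23.6 24.7]
-35 [23.  22.8 21.8 22.5]
-30 [23.8 33.1 33.1 31.8]
-25 [32.3 32.7 33.6 33.5]
-20 [21.8 32.8 34.4 32. ]
-15 [32.9 32.5 33.4 33.9]
-10 [22.8 32.4 33.2 31.9]
-5 [32.8 31.9 33.  33.7]
0 [24.4 33.5 33.4 33.5]
5 [32.4 31.5 32.6 32.9]
10 [22.9 34.1 36.9 31.9]
15 [31.3 32.  33.  31.8]
20 [23.5 33.9 32.3 33.9]
25 [31.9 32.3 33.9 32.9]
30 [44.2 47.2 44.9 45.4]
35 [48.7 46.2 45.7 46.9]
40 [22.  46.3 46.1 31.3]
45 [31.1 32.3 34.2 32.6]
50 [23.3 33.4 31.6 31.6]
55 [32.8 33.  34.6 35.1]
60 [34.6 33.2 35.1 32.9]
65 [32.7 34.6 33.8 32.4]
70 [34.5 33.1 33.5 32.6]
75 [33.2 32.6 32.2 33.6]
80 [33.6 32.8 33.8 35. ]
85 [30.5 31.9 32.5 32.9]
90 [42.8 44.4 40.3 44.8]
```

View pics/c5.png

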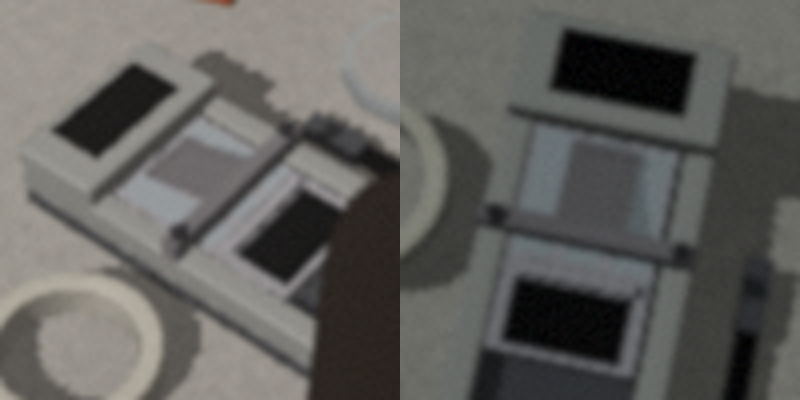

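Side and top views after release: the plate lies under the bar, the leaf rests on its top, and no gap shows at the body (right panel, about (600,125)). The plate top measures about 32.7 mm all along, so it is held level against the bar. Travel by the pad is about 75 mm, which matches the force stop. Handing in.

```bash
python3 -c "
from plant import ctrl
print(ctrl.finish_job())"
```

```text
the job is handed in; nothing more can be done
None
```

I pressed the carrier down with the shut fingertips until the bed bottomed (22–25 N). I then slid it under the crossbar and leaf spring to a firm stop against the scanner body (about 25 N forward), lifted straight off and handed in. The robot's clock read about 9.5 s of the 45 s allowed.

**Last checks:**
- **Height:** the plate is level at about 32.7 mm, against 32.5 mm for the bar's underside, so it is held up against the bar.
- **Travel:** about 75 mm measured in the images, and about 75.5 mm worked out from the fingertip motion. The expected range is 67–77 mm.
- **Surroundings:** no gap shows at the nose, and the leaf lies on the plate. The marker and eraser measured within about 0.5 mm of their first positions. The other things I did not re-measure; no move went near them.

**Less certain:** "fully home" rests mainly on the force stop. My position for the dock, taken from the bolts, disagreed with the bar and body edges by about 2.5 mm. The plate's rear edge agrees with home only after correcting for that. During the slide the fingertips slipped forward a few millimetres on the pad before they met the ridge.

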